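# Put the matching lids back on the two open canisters

## Task

Two white canisters on the coffee counter, a round one and a square one, stand open and their wooden lids lie about: put the lid that fits on each of them, gently and not dropped, so that it sits flat and fully home. The small round lid belongs to neither canister; leave it, the canisters and everything else standing where they are.

Things in the scene. Friction and masses are not known exactly. Their poses are not given: they have to be found in the camera images.
- can_round_mouth (a point): Round white ceramic canister, 104 mm outside diameter, about 92 mm inside, 0.7 kg. Loose, upright, open, empty, 85 mm tall, wall 6 mm. Point: centre of its mouth, level with the rim; with a lid fully home (flange flat on the rim) the lid's listed point is 20 mm above it. 
- can_square_mouth (a point): Square white ceramic canister, 104 mm wide outside, 92 mm inside, 0.8 kg. Loose, upright, open, empty, 85 mm tall, wall 6 mm. Point: centre of its mouth, level with the rim; with a lid fully home (flange flat on the rim) the lid's listed point is 20 mm above it. x and y run parallel to its sides, so the orientation gives its yaw.
- lid_round_grip (a point): Large round wooden lid, 0.12 kg; flange 108 mm across; plug 85 mm across at its top, 73 mm at its foot; the grip is a round knob 26 mm across. Lies right way up: tapered plug 12 mm deep below, 6 mm flat flange, grip 28 mm tall on top (46 mm in all). Point: middle of the grip, on the lid's centre, 32 mm above the plug's foot, 14 mm above the flange's top.
- lid_square_grip (a point): Square wooden lid, 0.14 kg; flange 106 mm wide; plug 85 mm wide at its top, 73 mm at its foot; the grip is a bar 50 mm long (along the lid's x) and 18 mm thick (along its y). Fits in any of four quarter turns. Lies right way up: tapered plug 12 mm deep below, 6 mm flat flange, grip 28 mm tall on top (46 mm in all). Point: middle of the grip, on the lid's centre, 32 mm above the plug's foot, 14 mm above the flange's top.
- lid_small_grip (a point): Small round wooden lid that fits neither canister, to be left alone: flange 70 mm across, round knob 26 mm across. Lies right way up: tapered plug 12 mm deep below, 6 mm flat flange, grip 28 mm tall on top (46 mm in all). Point: middle of the grip, on the lid's centre, 32 mm above the plug's foot, 14 mm above the flange's top.
- lid_round: The large round lid itself; origin at the centre of its plug's underside, z up.
- lid_square: The square lid itself; origin at the centre of its plug's underside, z up, x along the grip bar.
- sugar_bowl: Bystander: small glass bowl with sugar cubes, 77 mm across, 54 mm tall; origin at the centre of its underside.
- sugar_dispenser: Bystander: glass sugar dispenser with chrome spout, 69 mm across, 121 mm tall; origin at the centre of its underside.
- teaspoon: Bystander: teaspoon lying flat, 132 mm long, 29 mm wide, 10 mm high; origin under its middle.
- creamer: Bystander: creamer tin, 55 mm across, 82 mm tall; origin at the centre of its underside.
- saucer: Bystander: white saucer, 135 mm across, 15 mm high; origin at the centre of its underside.
- mug_a: Bystander: white mug upside down on the right, nearer the robot, 70x99 mm with its handle, 90 mm tall; origin under its middle.
- mug_b: Bystander: white mug upside down on the right, farther from the robot, same size; origin under its middle.

How it is judged (in metres and radians):
At the end, for the whole second after the job is handed in: The large round lid sits on the round canister and the square lid on the square canister, each with its plug inside the mouth and its flange on the rim (to within 4 mm in height, centred to 8 mm, lid and canister level to 0.06 rad), at rest (z of lid_round_grip in the frame of can_round_mouth between 0.016 and 0.0235 m and horizontal distance between lid_round_grip and can_round_mouth below 0.008 m and angle between each of lid_round_grip, can_round_mouth, lid_square_grip, can_square_mouth's own z axis and vertical below 0.06 rad and linear speed of each of lid_round, lid_square below 0.03 m/s and z of lid_square_grip in the frame of can_square_mouth between 0.016 and 0.0235 m and horizontal distance between lid_square_grip and can_square_mouth below 0.008 m); the robot touches nothing.
It fails at once if a lid comes down on its canister faster than 0.6 m/s (dropped from some 2 cm or more) ((horizontal distance between lid_round_grip and can_round_mouth below 0.05 m and z of lid_round_grip in the frame of can_round_mouth between 0.01 and 0.05 m and linear speed of lid_round above 0.6 m/s) or (horizontal distance between lid_square_grip and can_square_mouth below 0.05 m and z of lid_square_grip in the frame of can_square_mouth between 0.01 and 0.05 m and linear speed of lid_square above 0.6 m/s)).
It fails at once if a canister is shifted by more than 40 mm or tipped by more than 0.4 rad (distance of any of can_round_mouth, can_square_mouth from where it was at the start of the episode above 0.04 m or angle between any of can_round_mouth, can_square_mouth's own z axis and vertical above 0.4 rad).
It fails at once if the small round lid is moved by more than 30 mm (distance of lid_small_grip from where it was at the start of the episode above 0.03 m).
It fails at once if the sugar bowl, sugar dispenser, teaspoon, creamer tin, saucer or one of the two mugs beside it is moved by more than 30 mm (distance of any of sugar_bowl, sugar_dispenser, teaspoon, creamer, saucer, mug_a, mug_b from where it was at the start of the episode above 0.03 m).
It also fails if it takes over 51 s, if anything falls off the work surface, if the arm or the gripper's body presses on something with over 40 N, if the wrist force passes 120 N, or if a joint passes its speed limit or range.

## Robot

A 6-joint arm with a two-finger parallel gripper is mounted at the origin on a cart in front of the work surface, level with it; the furniture and walls round the work are solid. World frame = base frame: x ahead of the robot, y to its left, z up, the work surface at z = 0. Lengths are in mm, angles in rad, forces in N, time in s.
With the tool pointing down it reaches from about 350 to 875 mm from the base axis. Payload 4.2 kg.
Tool frame: the origin (TCP) lies between the finger pads; the fingertips stand 14 mm ahead of it and the grasp point (between the pads) lies 5 mm behind it; z points along the fingers, y is the line along which they close (so a half turn about z gives the same grasp; the last joint's range is limited). The gripper opens to 85 mm and grips with 20 to 120 N. Pads are 22 mm wide; open, the fingers measure 114 mm over their backs; the gripper's body (76 mm by 85 mm) begins 54 mm behind the grasp point. The pads swing forward as they close: fully open they stand 13 mm farther back than shut.
Start: joints at [-1.081, 0.385, 0.008, 0, -1.194, -0.259], TCP at [142.99, -608.402, 245.312] pointing down, gripper open.
Joint ranges: [-3.14, 3.14], [-1.21, 2.06], [-1.07, 1.41], [-3.16, 2.05], [-2.99, -0.16], [-3.1, 3.1]. Speed limits (rad/s): [2.79, 2.79, 3.14, 3.14, 3.14, 3.14].

## Interface

Orientations are given as a unit quaternion [x, y, z, w].
In Python, from bench import * gives the robot as it stands.
- The arm moves only by the tool carry_out, never from a script. Its argument "motion" is a list of rows, each a list of 7 numbers: the turn, a rotation vector about the tool's x, y, z in rad, then the shift along the tool's x, y, z in mm, then the opening, from -1 (shut) to 1 (fully open), so that 0 is half open. A call has 1 to 5 rows; each row is the pose to reach, as a shift and turn from the pose commanded when the call began, along the tool's axes at that moment; what a row does not reach only later rows make up. A row lasts 1/8 s, in which the tool goes at most 62.5 mm and 10.7 degrees, less where a joint would pass 70% of its speed; a pose out of reach is approached as far as the arm can. A call with a gripper value outside its range is refused whole. The fingers move at their own pace and stop on an object; the grip force is fixed at half the most. Time passes only in rows, so rows that repeat a pose let the fingers close. It gives the time, the measured TCP pose, the force, the opening and the grip force at its end, in the units of the state.
- read_state(): the state, without advancing time (a new reading comes with each control period).
- get_image(name): name is "side" or "top" or "wrist"; returns a dict with "color" (480x640x3 uint8, blue, green, red), "mtx" (3x3 intrinsics, pixels), "position" and "orientation" of the camera in the world. Camera axes: x right, y down, z forward; pixel columns grow to the right and rows downward; lengths in mm; the calibration is good to about 2 mm. A picture is of the moment at which its call begins. There is no depth.
- job_done(): hands the job in; it is judged then, once.
The state is a dict: "clock": time; "joints": joint angles; "joint_vel": joint speeds; "joint_efforts": joint torques, N m; "position": TCP position; "ee_rot": TCP orientation; "contact_force": force on the tool from outside, world axes, zero at the start; "wrist_torque": the same for the moment, N m; "gripper_width": finger opening in mm; "grasp_force": force on a finger pad.
Only numpy, scipy, OpenCV 4.12 (cv2) and the standard library are available. Lean on these libraries where they do the work, as an engineer would, in place of code of your own. Each camera call takes 0.05 s, during which the arm holds its last target. There are 200 camera calls.

## Working session

There is one attempt and no reset: what is moved stays moved. The work goes in short steps, Python scripts to look and compute and a tool call to move; the robot and the scene stay as the last step left them, time stands still between calls to the robot, and variables do not carry over. Pictures are saved under pics/ and viewed, at most 10 in all, crops included, and the job is handed in when it is done.

Besides the shell and the picture viewer there is one more tool, called after "Call:" as name(argument=value, ...), one argument or row to a line, values as JSON. carry_out: Moves the arm, as the interface text tells. Its arguments: {"type":"object","properties":{"motion":{"type":"array"}},"required":["motion"]}

```bash
ls; mkdir -p pics; python3 - <<'E'
from bench import *
import cv2,pickle
d={}
for n in("top","side"):
    d[n]=get_image(n); cv2.imwrite(f"pics/{n}0.png",d[n]["color"]); print(n,d[n]["mtx"],d[n]["position"],d[n]["orientation"])
pickle.dump(d,open("i0.pkl","wb"))
print(read_state())
E
```

```text
pics
top [[480.11812941   0.         321.25542226]
 [  0.         480.11812941 245.45481012]
 [  0.           0.           1.        ]] [ 330.94259716 -100.33973971 1262.17956842] [-0.70066691  0.70791644 -0.06251034  0.06334546]
side [[472.21077019   0.         321.54158695]
 [  0.         472.21077019 236.97045131]
 [  0.           0.           1.        ]] [-129.44799898  838.44373907  967.45707889] [-0.27412263  0.85511555 -0.42015541  0.13078077]
{'clock': 0.1, 'joints': array([-1.08141085e+00,  3.85475119e-01,  6.77951971e-03, -4.18030294e-04,
       -1.19398672e+00, -2.58596207e-01]), 'joint_vel': array([-0.00021468, -0.0019669 ,  0.00326957,  0.00281623,  0.00056189,
       -0.00069453]), 'joint_efforts': array([-1.43942882e-03, -3.93317235e+01,  1.88929152e+01,  4.19794008e+00,
       -2.58321241e-03,  2.74070132e-06]), 'position': array([ 142.87053843, -607.95650921,  244.34286181]), 'ee_rot': array([-1.15062077e-01,  9.93357837e-01,  9.48789367e-04, -1.63658230e-04]), 'contact_force': array([ 0.34606029,  0.11537045, -0.2890064 ]), 'wrist_torque': array([ 0.03942448, -0.00118628,  0.03286624]), 'grasp_force': 0.0, 'gripper_width': 85.20954517168711}
```

View pics/top0.png

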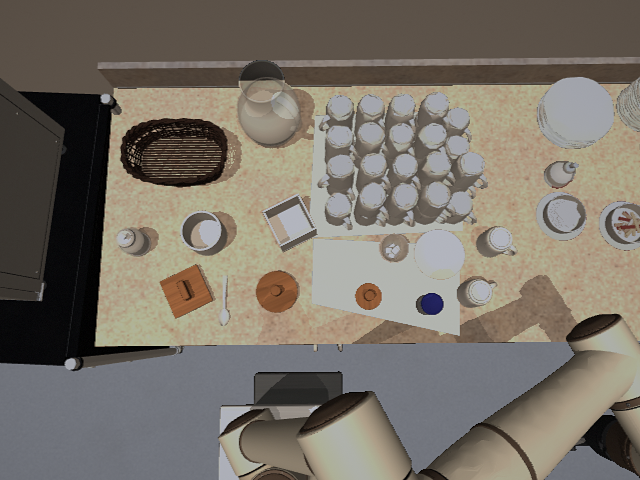

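View pics/side0.png

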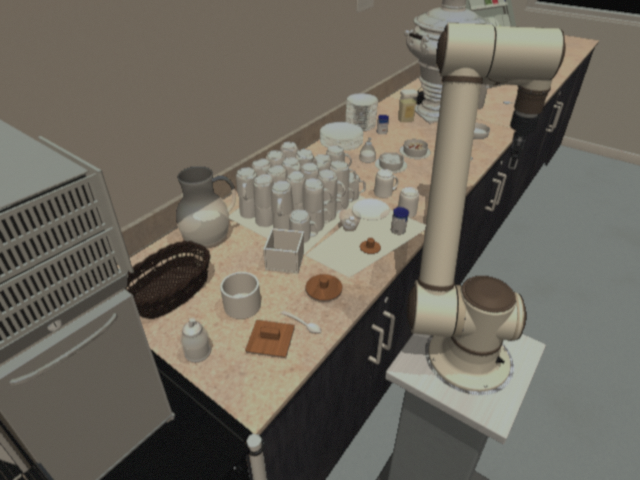

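The top view shows the square lid at (187,291), the round lid at (277,291), the round canister at (204,232) and the square canister at (290,222). The spoon lies at (224,300) between the two lids, and the small lid is at (369,295).

```bash
cat > h.py <<'E'
from bench import *
import cv2,numpy as np
from scipy.spatial.transform import Rotation as R
def cast(im,uv,z):
    "pixels onto the plane at height z"
    uv=np.atleast_2d(uv).astype(float)
    d=np.c_[uv,np.ones(len(uv))]@np.linalg.inv(im["mtx"]).T@R.from_quat(im["orientation"]).as_matrix().T
    p=np.array(im["position"]); return p+d*((z-p[2])/d[:,2])[:,None]
def brown(c):
    h=cv2.cvtColor(c,cv2.COLOR_BGR2HSV); return cv2.inRange(h,(3,110,40),(18,255,230))
def blobs(m,a):
    cs,_=cv2.findContours(m,cv2.RETR_EXTERNAL,cv2.CHAIN_APPROX_NONE); return [c[:,0,:] for c in cs if cv2.contourArea(c)>a]
E
python3 - <<'E'
from h import *
import pickle
d=pickle.load(open("i0.pkl","rb"))
t=d["top"];print(R.from_quat(t["orientation"]).as_matrix().round(3))
m=brown(t["color"])
for c in blobs(m,200):
    w=cast(t,c,18)[:,:2].astype(np.float32); print(c.mean(0).round(),cv2.minAreaRect(w),cv2.minEnclosingCircle(w))
crop=t["color"][195:330,110:330]
cv2.imwrite("pics/crop0.png",cv2.resize(crop,None,fx=3.6,fy=3.6,interpolation=cv2.INTER_CUBIC))
print(cast(t,[[204,232],[290,222]],85))
E
```

```text
[[-0.01  -0.984  0.177]
 [-1.     0.01   0.   ]
 [-0.002 -0.177 -0.984]]
[368. 296.] ((421.2618408203125, -219.4362030029297), (65.1333999633789, 66.26673126220703), 44.03752517700195) ((421.27581787109375, -218.23843383789062), 34.221736907958984)
[276. 291.] ((436.1945495605469, 17.681419372558594), (105.2872543334961, 105.32730102539062), 45.163509368896484) ((436.1395263671875, 17.65966796875), 53.81346893310547)
[186. 291.] ((439.7827453613281, 252.65872192382812), (105.88313293457031, 105.59410858154297), 25.631553649902344) ((440.25286865234375, 251.8516387939453), 72.9101791381836)
[[580.32515219 193.36990853  85.        ]
 [603.72701647 -22.06423511  85.        ]]
```

View pics/crop0.png

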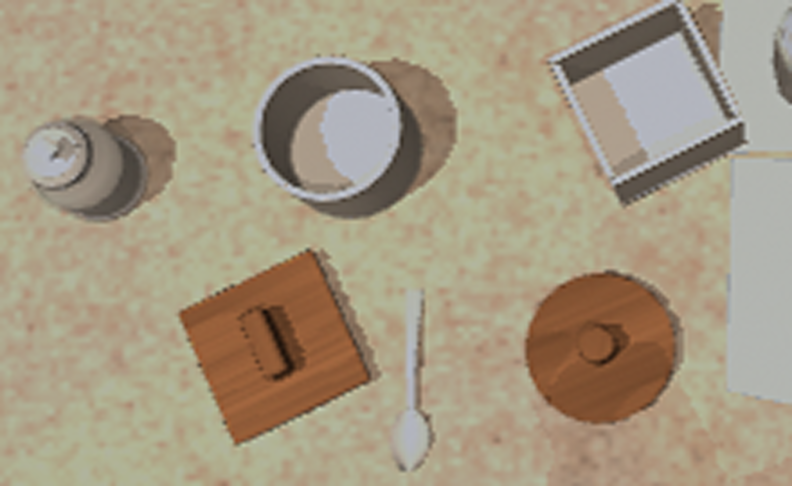

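```bash
cat >> h.py <<'E'
def go(p,yaw=None):
    "tool shift (mm) and turn (rad) to world point p, tool y at yaw (deg, mod 180), pointing down"
    s=read_state(); M=R.from_quat(s["ee_rot"]).as_matrix()
    if yaw is None: t=np.zeros(3)
    else:
        cur=np.degrees(np.arctan2(M[1,1],M[0,1])); y=np.radians(cur+(yaw-cur+90)%180-90)
        Y=np.array([np.cos(y),np.sin(y),0]);Z=np.array([0,0,-1.]);T=np.c_[np.cross(Y,Z),Y,Z]
        t=R.from_matrix(M.T@T).as_rotvec()
    print("pos",s["position"].round(1),"F",s["contact_force"].round(1),"t",round(s["clock"],2),"-> turn",t.round(3),"shift",(M.T@(np.array(p)-s["position"])).round(1))
E
python3 - <<'E'
from h import *
import pickle
t=pickle.load(open("i0.pkl","rb"))["top"]
o=lambda p:(np.array(p)+.5)/3.6+[109.5,194.5]
r=o([[254,128],[405,128],[330,56],[330,200]]); w=cast(t,r,85);print("round",w.round(1),w[:2,1].mean(),w[2:,0].mean())
q=cast(t,o([[549,60],[683,0],[746,125],[618,186]]),85)[:,:2];print("sq",q.round(1),q.mean(0),cv2.minAreaRect(q.astype(np.float32)))
b=cast(t,o([[252,312],[285,375]]),40);print("bar",b)
go([436,18,230],116)
E
```

```text
round [[585.6 253.2  85. ]
 [584.5 148.   85. ]
 [636.7 202.   85. ]
 [534.1 198.5  85. ]] 200.63481956430473 585.408072369069
sq [[ 6.321e+02  4.830e+01]
 [ 6.747e+02 -4.570e+01]
 [ 5.841e+02 -8.940e+01]
 [ 5.419e+02 -5.000e-01]] [608.21408498 -21.83694123] ((608.1233520507812, -20.556365966796875), (102.46935272216797, 103.82707977294922), 25.39159393310547)
bar [[461.87024866 262.56987178  40.        ]
 [417.09047243 237.41934806  40.        ]]
pos [ 142.9 -608.   244.3] F [ 0.3  0.1 -0.3] t 0.1 -> turn [ 0.002  0.    -0.223] shift [-428.5  542.3   15.3]
```

Call:
carry_out(
  motion=[
    [0,0,-0.1,-38,48,0,1],
    [0,0,-0.22,-76,96,2,1],
    [0,0,-0.22,-114,144,4,1],
    [0,0,-0.22,-152,192,6,1],
    [0,0,-0.22,-190,240,8,1],
  ],
)

```text
clock: 0.72
position: [273.4, -329.5, 237.1]
ee_rot: [-0.223, 0.975, 0.0, 0.0]
contact_force: [1.2, -0.2, 0.2]
gripper_width: 85.4
grasp_force: 0.0
```

```bash
python3 -c "
from h import *
go([436,18,230],116)"
```

```text
pos [ 273.4 -329.5  237.1] F [ 1.2 -0.2  0.2] t 0.72 -> turn [ 0.     0.    -0.003] shift [-297.6  242.1    7.1]
```

Call:
carry_out(
  motion=[
    [0,0,0,-48,39,1,1],
    [0,0,0,-96,78,2,1],
    [0,0,0,-144,117,3,1],
    [0,0,0,-192,156,4,1],
    [0,0,0,-240,195,5,1],
  ],
)

```text
clock: 1.35
position: [404.3, -49.2, 232.4]
ee_rot: [-0.224, 0.975, 0.0, 0.0]
contact_force: [1.1, 0.5, -0.8]
gripper_width: 85.1
grasp_force: 0.0
```

```bash
python3 -c "
from h import *
go([436,18,230],116)"
```

```text
pos [404.3 -49.2 232.4] F [ 1.1  0.5 -0.8] t 1.35 -> turn [-0.     0.001 -0.002] shift [-57.8  46.6   2.4]
```

Call:
carry_out(
  motion=[
    [0,0,0,-29,23,1,1],
    [0,0,0,-55,44,2,1],
    [0,0,0,-55,44,2,1],
  ],
)

```text
clock: 1.72
position: [435.0, 13.9, 229.8]
ee_rot: [-0.225, 0.974, -0.0, -0.0]
contact_force: [-0.7, -1.6, -0.3]
gripper_width: 85.3
grasp_force: 0.0
```

```bash
python3 - <<'E'
from h import *
go([436,18,100],116)
w=get_image("wrist");cv2.imwrite("pics/w1.png",w["color"]);print(w["position"],R.from_quat(w["orientation"]).as_matrix().round(3))
go([436,18,100],116)
for c in blobs(brown(w["color"]),500):
    for z in(18,):
        p=cast(w,c,z)[:,:2].astype(np.float32);print(c.min(0),c.max(0),cv2.minAreaRect(p),cv2.minEnclosingCircle(p))
E
```

```text
pos [435.   13.9 229.8] F [-0.7 -1.6 -0.3] t 1.73 -> turn [ 0.    -0.001 -0.   ] shift [ -2.9   3.2 129.8]
[358.69851546 -23.55915525 360.69349631] [[-0.44   0.849  0.292]
 [ 0.898  0.416  0.143]
 [ 0.     0.325 -0.946]]
pos [434.3  12.9 229.8] F [-0.6 -0.3 -0.1] t 1.77 -> turn [ 0.    -0.002 -0.001] shift [ -4.    3.8 129.8]
[477 254] [599 349] ((438.1941223144531, 251.97732543945312), (106.04032897949219, 106.45875549316406), 26.072269439697266) ((437.61309814453125, 251.78933715820312), 74.11998748779297)
[264 139] [381 254] ((434.54437255859375, 16.802284240722656), (106.37382507324219, 105.62580108642578), 68.3839111328125) ((434.656005859375, 16.88453483581543), 53.62733459472656)
[21 10] [109 101] ((420.4902038574219, -220.95433044433594), (66.95674896240234, 68.81158447265625), 26.085407257080078) ((420.741943359375, -221.0040740966797), 34.68103790283203)
```

View pics/w1.png

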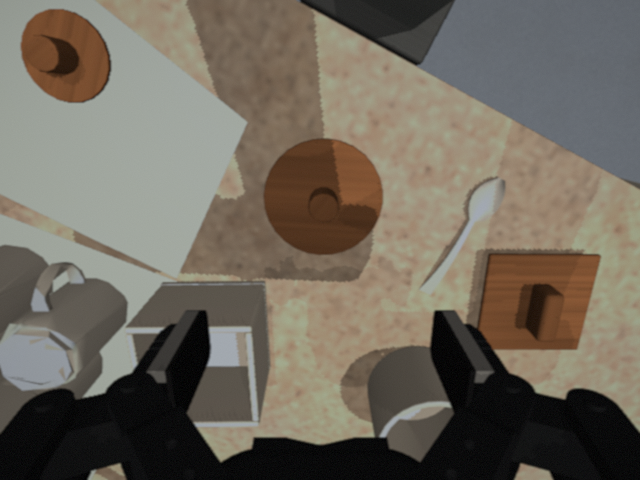

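The wrist view shows the round lid at (323,197) with its knob at (323,205), and the square lid at (538,300). Both agree with the top view to within 2 mm, so I'll descend on the round lid.

Call:
carry_out(
  motion=[
    [0,0,0,-2,3,50,1],
    [0,0,0,-3,4,100,1],
    [0,0,0,-3,4,145,1],
    [0,0,0,-3,4,170,1],
    [0,0,0,-3,4,170,1],
  ],
)

```text
clock: 2.4
position: [433.7, 15.8, 58.9]
ee_rot: [-0.223, 0.975, -0.0, -0.003]
contact_force: [-0.2, 0.0, -0.8]
gripper_width: 85.5
grasp_force: 0.0
```

```bash
python3 - <<'E'
from h import *
go([435,17.3,37],116)
w=get_image("wrist")
for c in blobs(brown(w["color"]),500):
    p=cast(w,c,18)[:,:2].astype(np.float32);print(c.min(0),c.max(0),cv2.minEnclosingCircle(p))
E
```

```text
pos [433.7  15.8  58.9] F [-0.2  0.  -0.8] t 2.4 -> turn [ 0.    -0.005 -0.005] shift [-2.   0.8 21.9]
[608 373] [639 432] ((425.8448486328125, 199.251953125), 23.0220890045166)
[211 177] [430 378] ((435.2745361328125, 17.06374740600586), 54.14934539794922)
```

Call:
carry_out(
  motion=[
    [0,0,0,-2,1,15,1],
    [0,0,0,-2,1,22,1],
    [0,0,0,-2,1,22,-0.2],
    [0,0,0,-2,1,22,-1],
    [0,0,0,-2,1,22,-1],
  ],
)

```text
clock: 3.08
position: [437.0, 19.1, 38.8]
ee_rot: [-0.224, 0.975, 0.0, 0.001]
contact_force: [-0.1, 0.0, 0.5]
gripper_width: 31.9
grasp_force: 0.0
```

Call:
carry_out(
  motion=[
    [0,0,0,0,0,0,-1],
    [0,0,0,0,0,0,-1],
    [0,0,0,0,0,0,-1],
  ],
)

```text
clock: 3.45
position: [437.2, 19.2, 39.0]
ee_rot: [-0.224, 0.975, -0.0, 0.001]
contact_force: [-1.2, -0.2, 5.0]
gripper_width: 24.1
grasp_force: 58.5
```

Call:
carry_out(
  motion=[
    [0,0,0,0,0,-20,-1],
    [0,0,0,0,0,-60,-1],
    [0,0,0,0,0,-100,-1],
    [0,0,0,0,0,-120,-1],
    [0,0,0,0,0,-120,-1],
  ],
)

```text
clock: 4.08
position: [437.4, 19.4, 159.6]
ee_rot: [-0.223, 0.975, 0.0, 0.002]
contact_force: [0.7, 0.1, -1.8]
gripper_width: 23.8
grasp_force: 58.9
```

```bash
python3 - <<'E'
from h import *
go([585,200.5,160],116)
w=get_image("wrist");s=read_state();cv2.imwrite("pics/w2.png",w["color"]);
f=s["position"][2]-39
for c in blobs(brown(w["color"]),500):
    p=cast(w,c,18+f)[:,:2].astype(np.float32);print(c.min(0),c.max(0),cv2.minEnclosingCircle(p),s["gripper_width"])
E
```

```text
pos [437.4  19.4 159.6] F [ 0.7  0.1 -1.8] t 4.08 -> turn [-0.     0.004 -0.003] shift [-211.8   98.8    0.5]
[502 280] [639 392] ((403.9305419921875, 133.18716430664062), 41.65756607055664) 23.818339673593275
[197 175] [442 396] ((435.8426513671875, 18.374940872192383), 54.64284896850586) 23.818339673593275
[0 0] [46 95] ((394.351318359375, -123.79777526855469), 17.467050552368164) 23.818339673593275
```

View pics/w2.png

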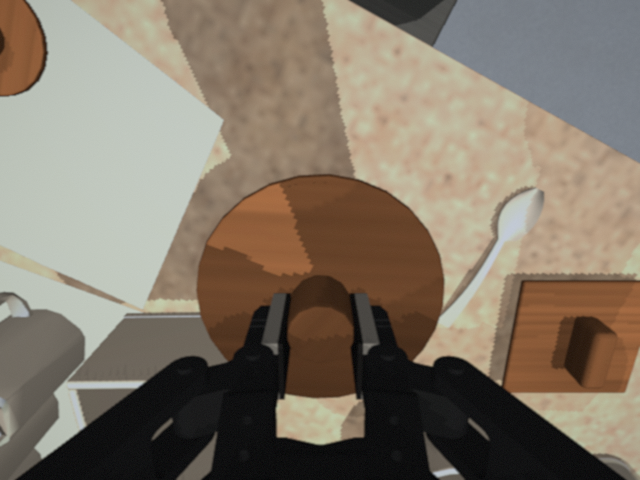

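The lid is held level: flange circle centre about (320,286), radius as expected. Next I carry it over the round canister.

Call:
carry_out(
  motion=[
    [0,0,0,-45,21,0,-1],
    [0,0,0,-95,44,0,-1],
    [0,0,0,-145,68,0,-1],
    [0,0,0,-190,89,0,-1],
    [0,0,0,-212,99,0,-1],
  ],
)

```text
clock: 4.75
position: [584.9, 202.1, 155.2]
ee_rot: [-0.224, 0.975, -0.001, -0.002]
contact_force: [-0.7, 1.4, -0.5]
gripper_width: 23.5
grasp_force: 59.0
```

Call:
carry_out(
  motion=[
    [0,0,0,0,0,0,-1],
    [0,0,0,0,0,0,-1],
  ],
)

```text
clock: 5.0
position: [583.2, 199.6, 156.5]
ee_rot: [-0.223, 0.975, -0.0, -0.002]
contact_force: [-0.8, 0.1, -0.3]
gripper_width: 24.1
grasp_force: 59.0
```

```bash
python3 - <<'E'
from h import *
go([585,200.5,139],116)
f=read_state()["position"][2]-39
for n in("top","wrist"):
  w=get_image(n)
  for c in blobs(brown(w["color"]),500):
    p=cast(w,c,18+f)[:,:2].astype(np.float32);print(n,c.min(0),c.max(0),cv2.minEnclosingCircle(p))
w=get_image("side");cv2.imwrite("pics/s3.png",cv2.resize(w["color"][200:400,120:380],None,fx=3,fy=3,interpolation=cv2.INTER_CUBIC))
E
```

```text
pos [583.2 199.6 156.5] F [-0.8  0.1 -0.3] t 5.0 -> turn [-0.    -0.004 -0.003] shift [-2.1  0.  17.5]
top [355 283] [380 309] ((412.74420166015625, -207.10348510742188), 30.98967170715332)
top [160 265] [212 317] ((429.92901611328125, 218.5887451171875), 66.0241470336914)
top [176 212] [218 249] ((579.8545532226562, 197.07244873046875), 53.29201889038086)
wrist [197 175] [442 398] ((581.5206298828125, 198.49844360351562), 54.67715072631836)
wrist [405   0] [589 145] ((472.41156005859375, 215.08154296875), 38.294185638427734)
```

View pics/s3.png

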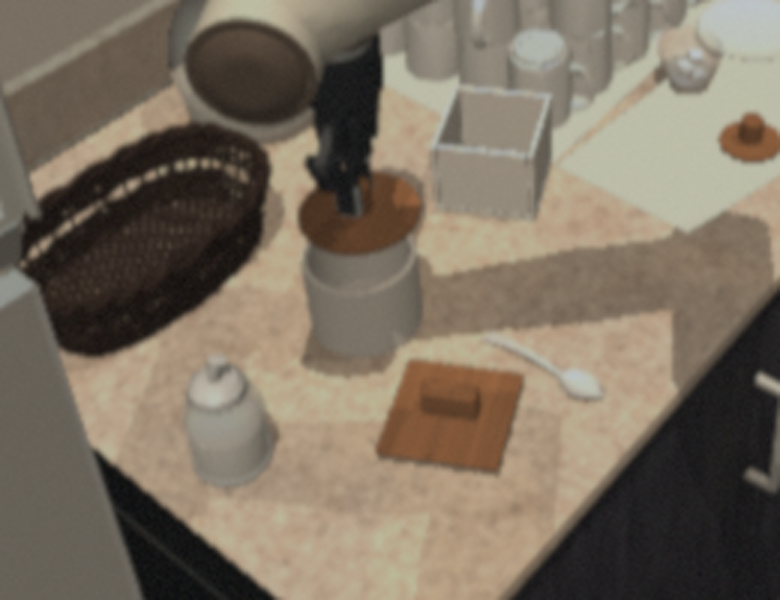

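The lid hovers over the round canister, about 2 mm short of its centre. I shift it and go down slowly.

Call:
carry_out(
  motion=[
    [0,0,0,-3,0.7,10,-1],
    [0,0,0,-3,0.7,20,-1],
    [0,0,0,-3,0.7,28,-1],
    [0,0,0,-3,0.7,34,-1],
    [0,0,0,-3,0.7,34,-1],
  ],
)

```text
clock: 5.78
position: [586.6, 202.3, 123.6]
ee_rot: [-0.224, 0.975, -0.0, -0.001]
contact_force: [0.6, -0.6, -1.3]
gripper_width: 24.1
grasp_force: 59.0
```

```bash
python3 - <<'E'
from h import *
go([585.7,201.6,112],116)
E
```

```text
pos [586.6 202.3 123.6] F [ 0.6 -0.6 -1.3] t 5.78 -> turn [-0.    -0.001 -0.003] shift [ 1.  -0.2 11.6]
```

Call:
carry_out(
  motion=[
    [0,0,0,1,0,3,-1],
    [0,0,0,1,0,6,-1],
    [0,0,0,1,0,9,-1],
    [0,0,0,1,0,9,-1],
  ],
)

```text
clock: 6.28
position: [585.8, 201.9, 115.0]
ee_rot: [-0.223, 0.975, -0.0, -0.0]
contact_force: [-0.5, 0.7, -0.9]
gripper_width: 23.5
grasp_force: 59.0
```

```bash
python3 - <<'E'
from h import *
go([585.7,201.6,112],116)
E
```

```text
pos [585.8 201.9 115. ] F [-0.5  0.7 -0.9] t 6.28 -> turn [-0.    -0.001 -0.003] shift [ 0.2 -0.2  3. ]
```

Call:
carry_out(
  motion=[
    [0,0,0,0,0,1.5,-1],
    [0,0,0,0,0,3,-1],
    [0,0,0,0,0,3,-1],
  ],
)

```text
clock: 6.65
position: [586.0, 202.0, 112.3]
ee_rot: [-0.224, 0.975, -0.0, 0.0]
contact_force: [0.1, -0.8, -1.0]
gripper_width: 24.3
grasp_force: 59.0
```

Call:
carry_out(
  motion=[
    [0,0,0,0,0,1,-1],
    [0,0,0,0,0,2,-1],
    [0,0,0,0,0,2,-1],
  ],
)

```text
clock: 7.02
position: [586.0, 202.0, 112.1]
ee_rot: [-0.224, 0.975, -0.0, 0.0]
contact_force: [-4.0, -0.4, 6.4]
gripper_width: 23.6
grasp_force: 59.7
```

Contact came at 112.1 mm, the expected seat height. Releasing.

Call:
carry_out(
  motion=[
    [0,0,0,0,0,0,-0.4],
    [0,0,0,0,0,0,0],
    [0,0,0,0,0,0,0.4],
    [0,0,0,0,0,0,0.4],
    [0,0,0,0,0,0,0.4],
  ],
)

```text
clock: 7.65
position: [585.9, 202.0, 110.1]
ee_rot: [-0.223, 0.975, -0.0, -0.0]
contact_force: [0.2, -0.7, -0.3]
gripper_width: 60.0
grasp_force: 0.0
```

Call:
carry_out(
  motion=[
    [0,0,0,0,0,-15,0.4],
    [0,0,0,0,0,-50,0.4],
    [0,0,0,0,0,-90,1],
    [0,0,0,0,0,-110,1],
    [0,0,0,0,0,-110,1],
  ],
)

```text
clock: 8.28
position: [586.9, 202.5, 223.4]
ee_rot: [-0.224, 0.975, 0.001, 0.003]
contact_force: [-0.6, 0.7, -0.7]
gripper_width: 85.0
grasp_force: 0.0
```

```bash
python3 - <<'E'
from h import *
go([439,252,130],116)
w=get_image("wrist")
for c in blobs(brown(w["color"]),500):
    p=cast(w,c,91)[:,:2].astype(np.float32);q=cast(w,c,18)[:,:2].astype(np.float32);print(c.min(0),c.max(0),cv2.minEnclosingCircle(p),cv2.minAreaRect(q))
E
```

```text
pos [586.9 202.5 223.4] F [-0.6  0.7 -0.7] t 8.28 -> turn [ 0.     0.006 -0.003] shift [112.1 109.   92.8]
[244 141] [395 286] ((583.1864624023438, 200.62461853027344), 53.450992584228516) ((603.5985717773438, 210.41517639160156), (135.81361389160156, 135.42529296875), 2.7483272552490234)
[388   0] [534 128] ((457.1486511230469, 234.30470275878906), 54.597747802734375) ((443.04669189453125, 254.16769409179688), (93.54353332519531, 105.81344604492188), 25.922266006469727)
```

Call:
carry_out(
  motion=[
    [0,0,0,40,39,0,1],
    [0,0,0,80,78,5,1],
    [0,0,0,112,109,45,1],
    [0,0,0,112,109,85,1],
    [0,0,0,112,109,92,1],
  ],
)

```text
clock: 8.95
position: [435.5, 249.8, 125.4]
ee_rot: [-0.224, 0.975, -0.002, -0.003]
contact_force: [0.2, -0.4, -0.0]
gripper_width: 85.6
grasp_force: 0.0
```

Call:
carry_out(
  motion=[
    [0,0,0,0,0,0,1],
    [0,0,0,0,0,0,1],
  ],
)

```text
clock: 9.2
position: [438.8, 251.8, 129.5]
ee_rot: [-0.223, 0.975, 0.001, 0.001]
contact_force: [0.8, 0.7, -0.8]
gripper_width: 85.2
grasp_force: 0.0
```

```bash
python3 - <<'E'
from h import *
w=get_image("wrist");cv2.imwrite("pics/w4.png",w["color"])
go([438.5,252,39],116)
for c in blobs(brown(w["color"]),500):
    q=cast(w,c,18)[:,:2].astype(np.float32);print(c.min(0),c.max(0),cv2.minAreaRect(q))
E
```

```text
pos [438.7 251.8 129.5] F [0.2 0.5 0.5] t 9.25 -> turn [ 0.001  0.003 -0.004] shift [ 0.3  0.2 90.5]
[186 401] [224 462] ((628.0919799804688, 245.08657836914062), (64.3943862915039, 15.650446891784668), 49.387351989746094)
[ 68 375] [122 399] ((622.5643920898438, 152.76119995117188), (15.459783554077148, 44.76365661621094), 41.88392639160156)
[236 153] [406 304] ((438.2720947265625, 251.9720458984375), (104.76242065429688, 105.64926147460938), 25.855113983154297)
```

View pics/w4.png

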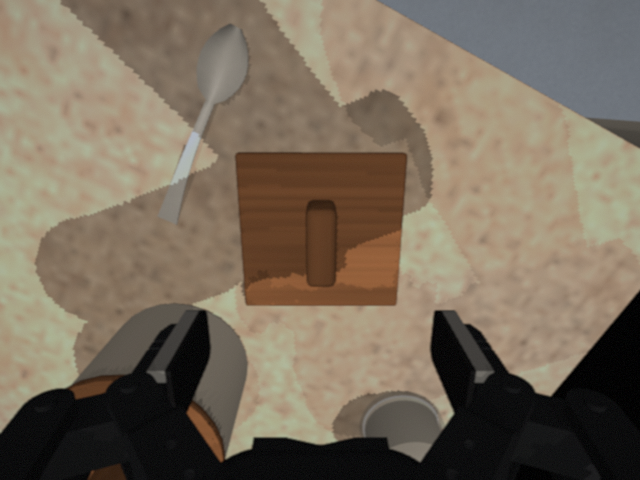

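The square lid's bar is at (321,243), aligned with and centred between the fingers. Descending.

Call:
carry_out(
  motion=[
    [0,0,0,0,0,40,1],
    [0,0,0,0,0,75,1],
    [0,0,0,0,0,90,1],
    [0,0,0,0,0,90,0],
    [0,0,0,0,0,90,-1],
  ],
)

```text
clock: 9.88
position: [438.6, 252.1, 39.6]
ee_rot: [-0.224, 0.975, 0.001, 0.001]
contact_force: [-0.1, -0.0, -0.6]
gripper_width: 51.8
grasp_force: 0.0
```

Call:
carry_out(
  motion=[
    [0,0,0,0,0,0,-1],
    [0,0,0,0,0,0,-1],
    [0,0,0,0,0,0,-1],
    [0,0,0,0,0,0,-1],
  ],
)

```text
clock: 10.38
position: [438.2, 251.9, 39.4]
ee_rot: [-0.224, 0.975, 0.0, 0.001]
contact_force: [-1.8, -0.1, 5.8]
gripper_width: 16.5
grasp_force: 59.8
```

Call:
carry_out(
  motion=[
    [0,0,0,0,0,-20,-1],
    [0,0,0,0,0,-70,-1],
    [0,0,0,0,0,-120,-1],
    [0,0,0,0,0,-150,-1],
    [0,0,0,0,0,-150,-1],
  ],
)

```text
clock: 11.0
position: [438.4, 252.1, 190.6]
ee_rot: [-0.223, 0.975, 0.002, 0.002]
contact_force: [-0.6, -0.5, -1.8]
gripper_width: 16.8
grasp_force: 58.9
```

```bash
python3 - <<'E'
from h import *
w=get_image("wrist");f=read_state()["position"][2]-39
go([608,-21,189],115.5)
for c in blobs(brown(w["color"]),500):
    q=cast(w,c,18+f)[:,:2].astype(np.float32);print(c.min(0),c.max(0),cv2.minAreaRect(q))
E
```

```text
pos [437.3 251.3 188.5] F [-1.1 -1.7 -2. ] t 11.05 -> turn [0.001 0.001 0.005] shift [ -35.2 -319.4   -0.8]
[ 92 185] [452 413] ((455.2696228027344, 229.40036010742188), (114.79570007324219, 162.4911346435547), 26.224369049072266)
```

Call:
carry_out(
  motion=[
    [0,0,0,-5,-45,0,-1],
    [0,0,0,-11,-100,0,-1],
    [0,0,0,-17,-155,0,-1],
    [0,0,0,-23,-210,0,-1],
    [0,0,0,-29,-265,0,-1],
  ],
)

```text
clock: 11.68
position: [578.8, 23.6, 185.6]
ee_rot: [-0.223, 0.975, 0.0, -0.002]
contact_force: [1.1, 1.0, -1.8]
gripper_width: 16.9
grasp_force: 59.0
```

Call:
carry_out(
  motion=[
    [0,0,0,-4,-35,0,-1],
    [0,0,0,-6,-54,5,-1],
    [0,0,0,-6,-54,15,-1],
    [0,0,0,-6,-54,20,-1],
    [0,0,0,-6,-54,20,-1],
  ],
)

```text
clock: 12.3
position: [607.3, -19.6, 167.5]
ee_rot: [-0.224, 0.975, 0.0, -0.001]
contact_force: [-0.6, 0.5, -2.3]
gripper_width: 16.8
grasp_force: 59.1
```

```bash
python3 - <<'E'
from h import *
w=get_image("wrist");t=get_image("top");f=read_state()["position"][2]-39
cv2.imwrite("pics/w5.png",np.hstack([cv2.resize(w["color"],(400,300)),cv2.resize(t["color"][180:270,240:360],(400,300),interpolation=cv2.INTER_CUBIC)]))
go([608,-21,112],115.5)
for n,w in(("w",w),("t",t)):
  for c in blobs(brown(w["color"]),500):
    q=cast(w,c,18+f)[:,:2].astype(np.float32);print(n,c.min(0),c.max(0),cv2.minAreaRect(q))
E
```

```text
pos [608.  -19.7 168.6] F [ 0.1 -0.9 -1. ] t 12.4 -> turn [-0.     0.     0.007] shift [ 0.6 -1.2 56.6]
w [561 292] [639 430] ((582.9952392578125, 113.90058898925781), (79.09258270263672, 35.5260009765625), 40.8687629699707)
w [188 184] [452 400] ((606.72265625, -19.9613037109375), (104.96742248535156, 104.41732025146484), 25.95585823059082)
t [355 283] [380 309] ((411.85552978515625, -207.0329132080078), (58.35010528564453, 59.36536407470703), 44.03768539428711)
t [266 204] [315 242] ((586.2896728515625, -28.158992767333984), (59.023929595947266, 105.03193664550781), 24.011165618896484)
```

View pics/w5.png

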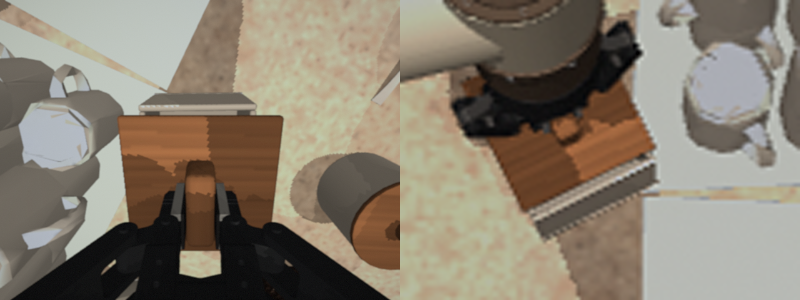

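```bash
python3 - <<'E'
from h import *
w=get_image("wrist")
g=w["color"].astype(int).sum(2)//3
for r in(150,158,164,170,175,180):
    d=g[r]; print(r,d[200:240:3],d[392:428:3])
print(g[140:192:2,320])
a=np.radians(26); Y=np.array([-np.sin(a),np.cos(a)])
p=cast(w,[[221,173],[410,173]],85)[:,:2];print(p,p@Y, np.array([606.7,-20])@Y)
E
```

```text
150 [195 195 196 194 194 196 197 196 195 196 195 195 197 195] [171 182 178 180 182 179 177 177 179 181 182 184]
158 [196 196 196 196 196 196 195 196 196 198 197 194 126  99] [ 95  96  95 128 169 172 174 177 180 181 178 174]
164 [195 195 196 197 195 195 196 195 193 152  99  98 100 101] [122 124 125 125 118 123 157 178 182 182 176 170]
170 [196 197 196 196 196 196 196 193 169 175 188 199 185 183] [165 166 164 164 163 163 144 182 180 174 172 172]
175 [195 195 195 197 195 197 196 197 158 136 135 131 132 132] [ 77  77  80  97 124 124 168 185 185 181 176 177]
180 [191 195 196 197 196 196 197 196 152 160 156 102  70  69] [ 71  73  71 128 161 159 154 189 189 183 173 177]
[123 121 121 116 105  94  95  95  96  96  96  96 104 149 170 171 157 132
 139 145 147 146  91  76  96 101]
[[590.84138732 -88.89577415]
 [545.0884461    4.9108436 ]] [-338.90680908 -234.53721023] -283.9356556829166
```

The square canister's rim shows at row ~170, columns 224 to 410. The lid needs about 2 mm along −y of the tool. Lowering slowly.

Call:
carry_out(
  motion=[
    [0,0,0,-1,-2,12,-1],
    [0,0,0,-1,-2,24,-1],
    [0,0,0,-1,-2,36,-1],
    [0,0,0,-1,-2,45,-1],
    [0,0,0,-1,-2,45,-1],
  ],
)

```text
clock: 13.08
position: [609.3, -22.1, 122.1]
ee_rot: [-0.223, 0.975, 0.0, -0.001]
contact_force: [-0.0, -0.1, -2.0]
gripper_width: 16.9
grasp_force: 59.1
```

Call:
carry_out(
  motion=[
    [0,0,0,0,0,3,-1],
    [0,0,0,0,0,6,-1],
    [0,0,0,0,0,8,-1],
    [0,0,0,0,0,8,-1],
  ],
)

```text
clock: 13.58
position: [609.8, -21.9, 115.2]
ee_rot: [-0.223, 0.975, 0.0, -0.0]
contact_force: [-0.8, 0.2, -1.6]
gripper_width: 16.7
grasp_force: 59.1
```

Call:
carry_out(
  motion=[
    [0,0,0,0,0,1.5,-1],
    [0,0,0,0,0,3,-1],
    [0,0,0,0,0,4.5,-1],
    [0,0,0,0,0,4.5,-1],
  ],
)

```text
clock: 14.08
position: [610.0, -21.9, 112.5]
ee_rot: [-0.224, 0.975, -0.0, 0.0]
contact_force: [-4.2, 0.6, 6.6]
gripper_width: 16.8
grasp_force: 60.1
```

Seated at 112.5 mm with a light contact force. Releasing and backing off.

Call:
carry_out(
  motion=[
    [0,0,0,0,0,0,-0.4],
    [0,0,0,0,0,0,0],
    [0,0,0,0,0,0,0.3],
    [0,0,0,0,0,0,0.3],
    [0,0,0,0,0,0,0.3],
  ],
)

```text
clock: 14.7
position: [609.9, -22.0, 110.7]
ee_rot: [-0.224, 0.975, -0.0, -0.0]
contact_force: [0.1, -0.1, -0.3]
gripper_width: 55.6
grasp_force: 0.0
```

Call:
carry_out(
  motion=[
    [0,0,0,0,0,-15,0.3],
    [0,0,0,0,0,-50,0.3],
    [0,0,0,0,0,-100,0.3],
    [0,0,0,0,0,-140,0.3],
    [0,0,0,0,0,-150,0.3],
  ],
)

```text
clock: 15.32
position: [611.3, -21.9, 265.7]
ee_rot: [-0.224, 0.975, -0.0, 0.004]
contact_force: [-0.0, -0.3, -0.1]
gripper_width: 55.2
grasp_force: 0.0
```

Call:
carry_out(
  motion=[
    [0,0,0,50,0,0,0.3],
    [0,0,0,100,0,0,0.3],
    [0,0,0,140,0,0,0.3],
    [0,0,0,150,0,0,0.3],
    [0,0,0,150,0,0,0.3],
  ],
)

```text
clock: 15.95
position: [474.8, -87.4, 261.1]
ee_rot: [-0.223, 0.975, -0.0, 0.0]
contact_force: [-0.2, 1.2, -0.1]
gripper_width: 55.3
grasp_force: 0.0
```

```bash
python3 - <<'E'
from h import *
t=get_image("top");s=get_image("side");st=read_state();print(st["position"],st["contact_force"])
z=lambda a,y,x:cv2.resize(a[y:y+90,x:x+160],(800,450),interpolation=cv2.INTER_CUBIC)
a=cv2.resize(t["color"][190:280,165:325],(533,300),interpolation=cv2.INTER_CUBIC);b=cv2.resize(s["color"][215:325,190:385],(533,300),interpolation=cv2.INTER_CUBIC)
cv2.imwrite("pics/end.png",np.vstack([a,b]))
for c in blobs(brown(t["color"]),500):
    q=cast(t,c,91)[:,:2].astype(np.float32);print(c.min(0),c.max(0),cv2.minAreaRect(q))
E
```

```text
[475.76718499 -86.99517338 260.777593  ] [ 0.6992031  -0.15151632  0.31443926]
[355 283] [380 309] ((415.9625244140625, -212.44842529296875), (61.31182098388672, 62.37865447998047), 44.03767013549805)
```

View pics/end.png

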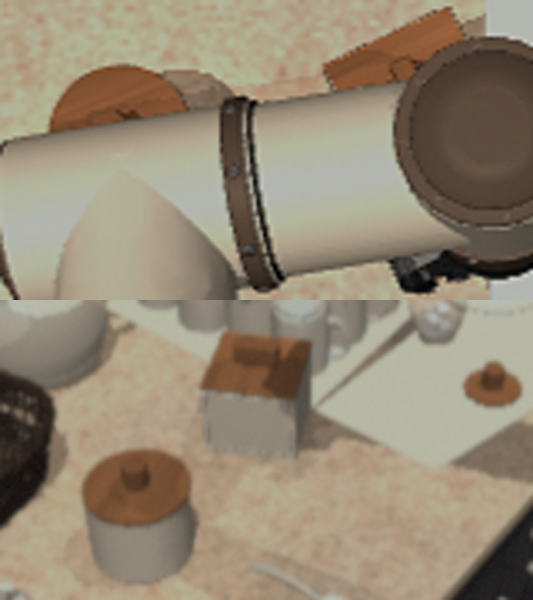

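In the side view both lids sit flat and flush on their canisters, round at (137,490) and square at (257,362). The small lid and the spoon are undisturbed, and the robot is clear.

```bash
python3 -c "
from bench import *
print(job_done())"
```

```text
the job is handed in; nothing more can be done
None
```

I put the round and square lids on their matching canisters, and the last side-camera view shows both sitting flat and fully home; I handed the job in at about 16 s, but the call returned no verdict.

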